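# Lower the ratchet arm rest

## Task

The padded blood-draw arm rest on the worktop is propped up by its ratchet: press the red thumb tab of the pawl all the way down with a fingertip, so that the pawl stands clear of the teeth, and then push the raised end of the blue cushion down in one steady movement until it lies flat on its rests. Only press and push: do not force the cushion past an engaged pawl, do not raise it further, do not slam it, and leave the pawl released. Leave the tape roll, gauze, needle packet and white bottle where they are.

Things in the scene. Friction and masses are not known exactly. Their poses are not given: they have to be found in the camera images.
- armrest: white base plate of the arm rest, 360 x 170 x 12 mm, fixed to the worktop. Origin on the worktop under the cushion's hinge line; x points from the hinge away from the cushion (plate x -250 to +110 mm), y to the side with the ratchet (-77 to +93 mm), z up. Hinge line parallel to y, 55 mm up. Steel toothed quadrant (radius 61 mm about the hinge) and pawl lie in the plane y = +61 mm.
- board (a joint): hinge of the blue cushion (rad): 0 flat on the rubber rests, positive is free end raised (turn by +q about the base's y axis); 0.63 to 0.70 at the start, limit 0.95. Stiff, stays where it is left; with the pawl clear 4 to 10 N at push_spot lowers it, nothing springs it back. With the pawl in, a tooth blocks all but about 0.1 rad of lowering.
- board_hinge (a point): point on the cushion's hinge line, mid-way across its width, 55 mm above the worktop; does not move as the cushion turns. Behind the arm rest a towel dispenser hangs on the wall, its front at about x = 0.76 m and y from -0.09 to 0.17 m, from 0.34 m above the worktop upward: keep wrist and gripper clear of it.
- push_spot (a point): on top of the blue cushion near its free end, on the centre line; hinge-frame x = -205, z = +18 mm when flat, and it turns with the cushion; about 195 mm above the worktop at the start, 73 mm when flat. Cushion 222 mm long (25 to 247 mm from the hinge), 100 mm wide. The point's axes are the cushion's.
- pawl (a joint): pivot of the pawl (rad): 0 is nose down between the teeth, grows as the thumb tab is pressed down, 0.36 is the stop (fully released). The nose clears the teeth from about 0.13 on. Stiff friction pivot, stays where it is left; about 4 N on the tab moves it.
- thumb_tab (a point): centre of the top of the red thumb tab at the end of the steel pawl; tab 30 mm (base x) by 28 mm (base y), 8 mm thick, free below; about 130 mm above the worktop when engaged. It turns about the pawl's pivot, parallel to the base's y axis, 55 mm nearer the hinge and 20 mm lower; at the stop it is about 20 mm lower and 4 mm further from the hinge.
- tape_roll: cream roll of surgical tape standing on end, 33 mm across, 60 mm high, loose bystander, origin at the centre of its underside
- gauze_pad: folded white gauze pad lying flat, 37 x 57 x 10 mm, loose bystander, origin at the centre of its underside
- needle_packet: red and white blister packet lying flat, 30 x 86 x 9 mm, loose bystander, origin at the centre of its underside
- white_bottle: white plastic bottle with a screw cap, 61 mm across, 150 mm high, loose bystander, origin at the centre of its underside

How it is judged:
On the way, in this order (a step that is already met when the one before it is completed fails the run):
1. the pawl is pressed down clear of the teeth while the cushion is still up (value of joint pawl above 0.25 rad and value of joint board above 0.5 rad), for 0.2 s.
2. the cushion is pushed down flat (value of joint board below 0.04 rad), for 0.2 s.
At the end, for the whole second after the job is handed in: the cushion lies flat on its rests (joint board below 0.04 rad) and is at rest, and the pawl is still released (joint pawl above 0.25 rad) (value of joint board below 0.04 rad and value of joint pawl above 0.25 rad and velocity of joint board between -0.05 and 0.05 rad/s); the robot touches nothing.
It fails at once if the cushion is forced down past a tooth while the pawl is engaged (value of joint board below 0.5 rad and value of joint pawl below 0.12 rad).
It fails at once if the cushion is lifted further up than it stood (above 0.80 rad) (value of joint board above 0.8 rad).
It fails at once if the cushion is slammed down (faster than 2.5 rad/s) (velocity of joint board below -2.5 rad/s).
It fails at once if the tape roll, gauze, needle packet or white bottle is lifted, carried or shifted by more than 30 mm (distance of any of tape_roll, gauze_pad, needle_packet, white_bottle from where it was at the start of the episode above 0.03 m).
It also fails if it takes over 40 s, if anything falls off the work surface, if the arm or the gripper's body presses on something with over 40 N, if the wrist force passes 120 N, or if a joint passes its speed limit or range.

## Robot

A 7-joint arm with a two-finger parallel gripper is mounted at the origin on a cart in front of the work surface, level with it; the furniture and walls round the work are solid. World frame = base frame: x ahead of the robot, y to its left, z up, the work surface at z = 0. Lengths are in m, angles in rad, forces in N, time in s.
With the tool pointing down it reaches from about 0.4 to 0.85 m from the base axis. Payload 6.9 kg.
Tool frame: the origin (TCP) lies at the very end of the fingers, on their centre line; the grasp point (between the pads) lies 19 mm behind it; z points along the fingers, y is the direction in which the jaws open and shut (so a half turn about z gives the same grasp; the last joint's range is limited). The gripper opens to 85 mm and grips with 20 to 120 N. Pads are 22 mm wide; open, the fingers measure 114 mm over their backs; the gripper's body (76 mm by 85 mm) begins 54 mm behind the grasp point. The pads swing forward as they close: fully open they stand 13 mm farther back than shut.
Start: joints at [1.397, 0.507, -0.238, 1.5, 0.126, 1.149, -0.155], TCP at [0.172, -0.601, 0.231] pointing down, gripper open.
Joint ranges: [-3.08, 3.08], [-0.24, 2.05], [-1.43, 1.35], [0, 2.5], [-1.52, 4.66], [0.17, 1.96], [-2.89, 2.89]. Speed limits (rad/s): [2.39, 2.39, 3.14, 3.14, 3.14, 3.14, 3.14].

## Interface

Orientations are given as [roll, pitch, yaw] about the fixed x, y, z axes, in that order (R = Rz(yaw) Ry(pitch) Rx(roll)).
In Python, from station import readout, grab_frame, camera_info, ctrl gives the robot as it stands.
- The arm moves only by the shell command python3 -m crank 'ROWS' [OPENING] [FORCE]. ROWS is JSON, a list of rows, each an object with "slide": the shift along the world's x, y, z normalised to -1 to 1, where 1 is 0.025 m, a list of three; "rotation": the turn, a rotation vector about the world's x, y, z normalised to -1 to 1, where 1 is 0.12 rad, a list of three. In form: [{"slide": [x, y, z], "rotation": [rx, ry, rz]}, ...]. A call has exactly 5 rows; each row shifts and turns the commanded pose from where the row before left it; what a row does not reach is not made up. A row lasts 1/12 s, in which the tool goes at most 41.7 mm and 7.16 degrees, less where a joint would pass 70% of its speed; a pose out of reach is approached as far as the arm can. A call with a number of a shift or a turn outside -1 to 1 is refused whole. A call with a gripper value outside its range is refused whole. OPENING is the closure, from -1 (fully open) to 1 (shut), set as the call begins (- or left out, the last holds). The fingers move at their own pace and stop on an object; FORCE is the grip in N (left out, the last holds). Time passes only in rows, so rows that do not move let the fingers close, or fill a call up. It gives the time, the measured TCP pose, the force and the opening at its end, in the units of the state.
- readout.get_state(): the state, without advancing time (a new reading comes with each control period).
- grab_frame(name): name is "scene" or "top" or "wrist"; returns the picture (400x640x3 uint8, red, green, blue); there is no depth.
- camera_info(name): a dict with "fov_y" (degrees; the focal length in pixels is half the picture's height over the tangent of half this angle, whatever the lens; pixels are square), "cx", "cy" (the principal point, pixels), "dist_coeffs" ([k1, k2, p1, p2, k3] as OpenCV has them; the pictures are not rectified), "R" (3x3) and "t" (3): a world point X has camera coordinates R X + t; the wrist camera has in their place "T_tool_cam" (4x4, takes a point from camera to tool coordinates, whose origin is the TCP and whose axes are the flange's). Camera axes: x right, y down, z forward; pixel columns grow to the right and rows downward; lengths in m; the calibration is good to about 2 mm. A picture is of the moment at which its call begins: read the wrist's pose just before it. camera_info takes no time and is no camera call.
- ctrl.finish_job(): hands the job in, once; it reports no verdict.
The state is a dict: "clock": time; "q": joint angles; "joint_velocities": joint speeds; "effort": joint torques, N m; "eef_pos": TCP position; "tcp_rot": TCP orientation; "force": force on the tool from outside, world axes, zero at the start; "wrist_torque": the same for the moment, N m; "finger_gap": finger opening in m.
Only numpy, scipy, OpenCV 4.12 (cv2) and the standard library are available. Lean on these libraries where they do the work, as an engineer would, in place of code of your own. Each camera call takes 0.05 s, during which the arm holds its last target. There are 200 camera calls.

## Working session

There is one attempt and no reset: what is moved stays moved. The work goes in short steps, Python scripts to look and compute and a shell command to move; the robot and the scene stay as the last step left them, time stands still between calls to the robot, and variables do not carry over. Pictures are saved under pics/ and viewed, about 8 in all and at most 12, crops included, and the job is handed in when it is done.

```bash
mkdir -p pics; ls; python3 - <<'E'
from station import readout, grab_frame, camera_info
import cv2,numpy as np
for n in ("scene","top"):
    cv2.imwrite(f"pics/{n}0.png",grab_frame(n)[:,:,::-1]); c=camera_info(n); print(n,{k:np.round(v,4).tolist() for k,v in c.items() if not isinstance(v,str)})
s=readout.get_state();print(s)
E
```

```text
pics
scene {'fov_y': 52.4883, 'cx': 321.4102, 'cy': 206.3812, 'dist_coeffs': [-0.1037, 0.0, 0.0, 0.0, 0.0], 'R': [[-0.4288, -0.9032, -0.021], [-0.5628, 0.2852, -0.7758], [0.7067, -0.3208, -0.6306]], 't': [0.2539, 0.3887, 0.5049]}
top {'fov_y': 52.9821, 'cx': 318.7895, 'cy': 201.5187, 'dist_coeffs': [0.0324, 0.0, 0.0, 0.0, 0.0], 'R': [[0.0009, -0.9999, -0.0127], [-0.986, 0.0012, -0.1666], [0.1666, 0.0127, -0.9859]], 't': [0.0039, 0.5859, 0.8624]}
{'clock': 0.1, 'q': array([ 1.39749126,  0.50827274, -0.23751242,  1.50105292,  0.1256829 ,
        1.14894073, -0.15482769]), 'joint_velocities': array([-0.00046393, -0.00043757,  0.00142554, -0.0022905 ,  0.00161152,
       -0.00115658,  0.00213513]), 'effort': array([-5.51019373e-03, -6.21840262e+01, -2.19476871e+00, -2.50207132e+01,
        1.24798776e-02,  7.79933383e-03, -7.97132429e-06]), 'eef_pos': array([ 0.17179567, -0.60042984,  0.23049726]), 'tcp_rot': array([-3.13990487e+00,  2.93172689e-05,  2.78767739e-01]), 'force': array([ 0.16269032, -0.14311754,  0.33269415]), 'wrist_torque': array([-0.02265579,  0.02612145,  0.01876647]), 'finger_gap': 0.08556754191644239}
```

View pics/scene0.png

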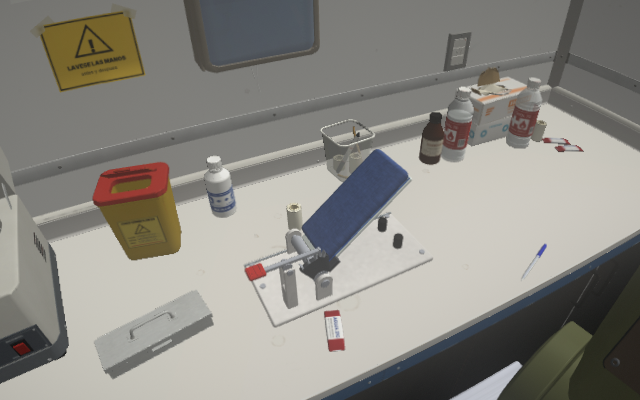

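View pics/top0.png

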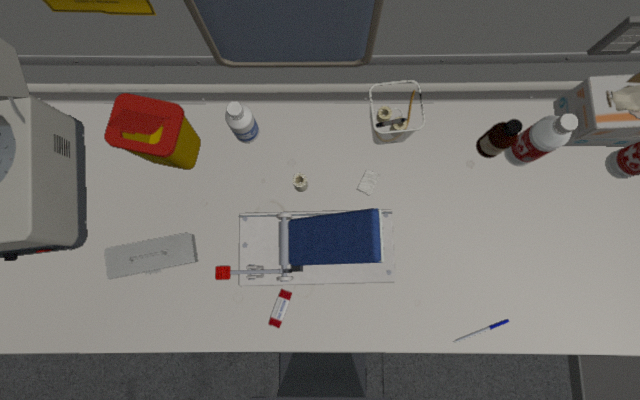

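The top view shows the arm rest with the cushion's free end at about (380,237), the hinge at about column 284 and the red tab at (222,272). In the scene view the tab is at (255,271). I'll enlarge both.

```bash
python3 - <<'E'
import cv2,numpy as np
t=cv2.imread("pics/top0.png")[195:300,200:400]; s=cv2.imread("pics/scene0.png")[140:325,230:440]
cv2.imwrite("pics/c.png",np.vstack([cv2.resize(t,(800,420),interpolation=3)]))
cv2.imwrite("pics/d.png",cv2.resize(s,None,fx=3.2,fy=3.2,interpolation=3))
E
```

```text
(no output)
```

View pics/c.png

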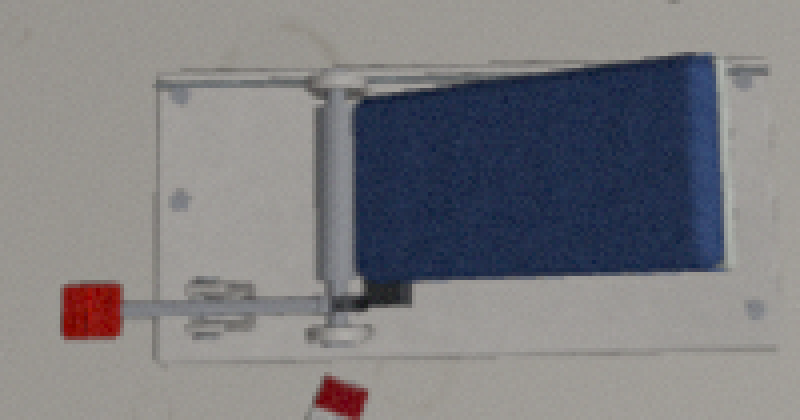

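View pics/d.png

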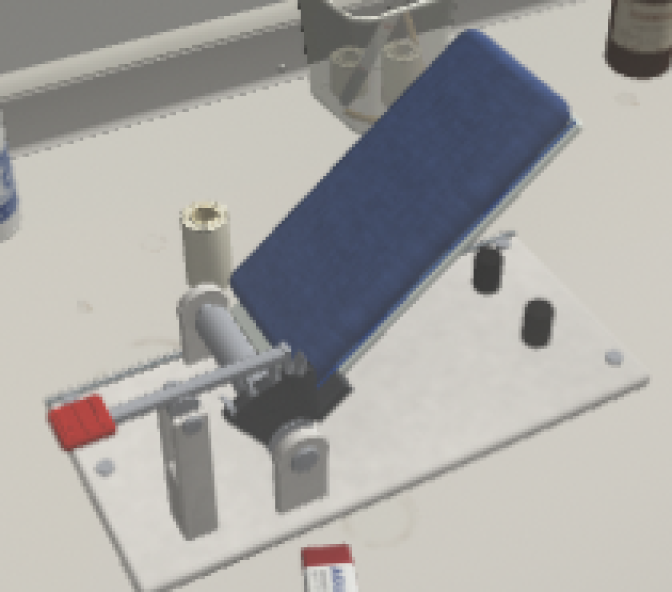

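```bash
cat > h.py <<'E'
import cv2,numpy as np
from station import camera_info
from scipy.optimize import least_squares
C={n:camera_info(n) for n in("scene","top")}
def proj(n,P):
    c=C[n];f=200/np.tan(np.radians(c["fov_y"])/2)
    K=np.array([[f,0,c["cx"]],[0,f,c["cy"]],[0,0,1.]])
    return cv2.projectPoints(np.array(P,float).reshape(-1,3),cv2.Rodrigues(np.array(c["R"],float))[0],np.array(c["t"],float),K,np.array(c["dist_coeffs"],float))[0][:,0]
T=lambda u,v:(200+u/4-.4,195+v/4-.4)
S=lambda u,v:(230+u/3.2-.35,140+v/3.2-.35)
def w(p,X):
    c,s=np.cos(p[2]),np.sin(p[2]);X=np.atleast_2d(X);return np.c_[p[0]+c*X[:,0]-s*X[:,1],p[1]+s*X[:,0]+c*X[:,1],X[:,2]]
E
python3 - <<'E'
from h import *
obs=[("top",T(157,75),(.11,-.077,.012)),("top",T(157,361),(.11,.093,.012)),("top",(394,283),(-.25,.093,.012)),
("scene",S(140,590),(.11,.093,.012)),("scene",S(648,378),(-.25,.093,.012)),("scene",S(48,402),(.11,-.077,.012))]
r=lambda p:np.concatenate([proj(n,w(p,X))[0]-o for n,o,X in obs])
s=least_squares(r,[.6,.05,1.57]);p=s.x;print(p,np.round(s.fun.reshape(-1,2),1))
o2=[("top",T(92,311)),("scene",S(82,420))]
s2=least_squares(lambda X:np.concatenate([proj(n,X)[0]-o for n,o in o2]),[.5,.2,.13]);print("tab",s2.x,s2.fun)
c,s_=np.cos(p[2]),np.sin(p[2]);d=s2.x[:2]-p[:2];print("tab in base",c*d[0]+s_*d[1],-s_*d[0]+c*d[1])
# cushion far edge top: hinge-frame x=-.247,z=.018, y=+-.05
for q in(.6,.66,.72):
    f=lambda x,y,z:(x*np.cos(q)+z*np.sin(q),y,.055-x*np.sin(q)+z*np.cos(q))
    X=w(p,[f(-.247,-.05,.018),f(-.247,.05,.018),f(-.205,0,.018)]);print(q,X[2],proj("top",X),proj("scene",X))
E
```

```text
[0.49048658 0.08151393 1.59332182] [[-0.2 -0.4]
 [-1.2  1.9]
 [ 1.5  0.3]
 [-0.7  0.7]
 [ 1.9 -1.6]
 [-2.1 -2.6]]
tab [0.42785765 0.19623672 0.12573759] [ 0.31040896  0.15102168 -0.28064303 -0.03892557]
tab in base 0.11610431568357607 0.06002907591499153
0.6 [ 0.49406851 -0.07747596  0.18560775] [[379.53009341 208.86228255]
 [382.16194233 263.40360064]
 [360.73511968 237.2403862 ]] [[380.51041259 149.35499309]
 [411.15225639 174.94064307]
 [378.81249533 176.90852722]]
0.66 [ 0.49388567 -0.06936009  0.19490881] [[375.11284328 208.06241593]
 [377.67786707 263.42126846]
 [356.84179236 236.94402978]] [[376.74646646 145.53833083]
 [407.49512195 171.11750986]
 [375.47450618 173.99086223]]
0.72 [ 0.49369059 -0.06070123  0.20370636] [[370.15545922 207.29720127]
 [372.63641261 263.45272994]
 [352.54082635 236.66903821]] [[372.56916547 141.97609203]
 [403.37909603 167.56599706]
 [371.79180111 171.31145289]]
```

The tab comes out at about (0.428, 0.196, 0.126–0.130). That is base y = 60 mm, which matches the given 61. The cushion angle is about 0.65. Next I raise the arm, close the gripper and swing round, turning the jaws along x.

```bash
python3 -m crank '[{"slide":[0.8,0.5,0.6],"rotation":[0,0,1]},{"slide":[0.8,0.5,0.6],"rotation":[0,0,1]},{"slide":[0.8,0.5,0.6],"rotation":[0,0,1]},{"slide":[0.8,0.5,0.6],"rotation":[0,0,1]},{"slide":[0.8,0.5,0.6],"rotation":[0,0,1]}]' 1 40
python3 -m crank '[{"slide":[0.8,1,0],"rotation":[0,0,1]},{"slide":[0.8,1,0],"rotation":[0,0,1]},{"slide":[0.8,1,0],"rotation":[0,0,1]},{"slide":[0.8,1,0],"rotation":[0,0,1]},{"slide":[0.8,1,0],"rotation":[0,0,1]}]'
python3 -c "
from station import readout;s=readout.get_state();print(s['q'])"
```

```text
clock: 0.52
eef_pos: [0.2726, -0.5375, 0.3066]
tcp_rot: [-3.141, -0.0, 0.885]
force: [-0.0, -1.0, -0.2]
finger_gap: 0.0259
clock: 0.93
eef_pos: [0.3725, -0.412, 0.306]
tcp_rot: [-3.141, -0.0, 1.485]
force: [1.4, -0.8, -0.5]
finger_gap: -0.0001
[ 1.19221783  0.38161947 -0.59822788  1.55279686  0.22109816  1.27613211
  0.4766605 ]
```

```bash
python3 -m crank '[{"slide":[0.45,1,0],"rotation":[0,0,0.7]},{"slide":[0.45,1,0],"rotation":[0,0,0]},{"slide":[0.45,1,0],"rotation":[0,0,0]},{"slide":[0.45,1,0],"rotation":[0,0,0]},{"slide":[0.45,1,0],"rotation":[0,0,0]}]'
python3 -m crank '[{"slide":[0,1,0],"rotation":[0,0,0]},{"slide":[0,1,0],"rotation":[0,0,0]},{"slide":[0,1,0],"rotation":[0,0,0]},{"slide":[0,1,0],"rotation":[0,0,0]},{"slide":[0,1,0],"rotation":[0,0,0]}]'
python3 -m crank '[{"slide":[0,1,0],"rotation":[0,0,0]},{"slide":[0,1,0],"rotation":[0,0,0]},{"slide":[0,1,0],"rotation":[0,0,0]},{"slide":[0,1,0],"rotation":[0,0,0]},{"slide":[0,1,0],"rotation":[0,0,0]}]'
python3 -m crank '[{"slide":[0,1,0],"rotation":[0,0,0]},{"slide":[0,1,0],"rotation":[0,0,0]},{"slide":[0,1,0],"rotation":[0,0,0]},{"slide":[0,1,0],"rotation":[0,0,0]},{"slide":[0,1,0],"rotation":[0,0,0]}]'
python3 -c "
from station import readout;s=readout.get_state();print(s['q'])"
```

```text
clock: 1.35
eef_pos: [0.4283, -0.2871, 0.306]
tcp_rot: [-3.141, -0.0, 1.563]
force: [0.6, -0.0, 0.1]
finger_gap: 0.0
clock: 1.77
eef_pos: [0.4278, -0.1622, 0.306]
tcp_rot: [-3.141, -0.0, 1.563]
force: [-0.1, 0.3, 0.4]
finger_gap: 0.0004
clock: 2.18
eef_pos: [0.4278, -0.0373, 0.3061]
tcp_rot: [-3.141, 0.0, 1.563]
force: [0.3, 0.9, -0.4]
finger_gap: -0.0001
clock: 2.6
eef_pos: [0.4278, 0.0877, 0.3061]
tcp_rot: [-3.141, 0.0, 1.563]
force: [-0.3, 0.5, 0.5]
finger_gap: -0.0001
[ 0.44608917  0.20580781 -0.86430443  1.82035439  0.16824892  1.19196961
 -0.47876261]
```

```bash
python3 -m crank '[{"slide":[0,1,-0.4],"rotation":[0,0,0]},{"slide":[0,1,-0.4],"rotation":[0,0,0]},{"slide":[0,1,-0.4],"rotation":[0,0,0]},{"slide":[0,1,-0.4],"rotation":[0,0,0]},{"slide":[0,0.48,-0.4],"rotation":[0,0,0]}]'
python3 -m crank '[{"slide":[0,0,-1],"rotation":[0,0,0]},{"slide":[0,0,-1],"rotation":[0,0,0]},{"slide":[0,0,-1],"rotation":[0,0,0]},{"slide":[0,0,-1],"rotation":[0,0,0]},{"slide":[0,0,-0.2],"rotation":[0,0,0]}]'
python3 - <<'E'
from h import *
from station import grab_frame
t=grab_frame("top")[195:300,180:330,::-1]; s=grab_frame("scene")[190:325,200:350,::-1]
cv2.imwrite("pics/e.png",np.hstack([cv2.resize(t,(400,280),interpolation=3),cv2.resize(s,(400,360),interpolation=3)[:280]]))
E
```

```text
clock: 3.02
eef_pos: [0.4275, 0.2018, 0.2558]
tcp_rot: [-3.141, -0.002, 1.566]
force: [-0.3, -0.6, -0.7]
finger_gap: 0.0001
clock: 3.43
eef_pos: [0.4264, 0.1972, 0.148]
tcp_rot: [-3.136, 0.002, 1.563]
force: [-1.3, -0.4, -0.3]
finger_gap: -0.0002
```

View pics/e.png

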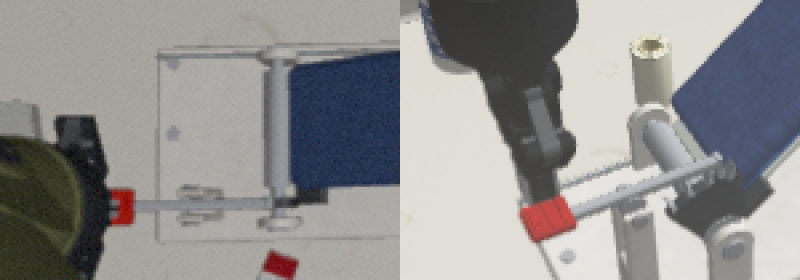

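Both views show the shut fingers about 20 mm above the red tab and lined up with it. Pressing now.

```bash
python3 -m crank '[{"slide":[0,0,-0.3],"rotation":[0,0,0]},{"slide":[0,0,-0.3],"rotation":[0,0,0]},{"slide":[0,0,-0.2],"rotation":[0,0,0]},{"slide":[0,0,-0.2],"rotation":[0,0,0]},{"slide":[0,0,0],"rotation":[0,0,0]}]'
python3 -m crank '[{"slide":[0,0,-0.2],"rotation":[0,0,0]},{"slide":[0,0,-0.2],"rotation":[0,0,0]},{"slide":[0,0,-0.1],"rotation":[0,0,0]},{"slide":[0,0,0],"rotation":[0,0,0]},{"slide":[0,0,0],"rotation":[0,0,0]}]'
```

```text
clock: 3.95
eef_pos: [0.4285, 0.1996, 0.1262]
tcp_rot: [3.141, -0.001, 1.563]
force: [-0.1, -0.2, 0.1]
finger_gap: -0.0002
clock: 4.37
eef_pos: [0.4287, 0.2004, 0.1144]
tcp_rot: [3.14, -0.003, 1.564]
force: [-0.9, 4.6, 3.5]
finger_gap: -0.0
```

Contact is about 4 N, as specified. I'll keep going to the stop.

```bash
python3 -m crank '[{"slide":[0,0,-0.1],"rotation":[0,0,0]},{"slide":[0,0,-0.1],"rotation":[0,0,0]},{"slide":[0,0,-0.1],"rotation":[0,0,0]},{"slide":[0,0,0],"rotation":[0,0,0]},{"slide":[0,0,0],"rotation":[0,0,0]}]'
python3 -m crank '[{"slide":[0,0,-0.1],"rotation":[0,0,0]},{"slide":[0,0,-0.1],"rotation":[0,0,0]},{"slide":[0,0,0],"rotation":[0,0,0]},{"slide":[0,0,0],"rotation":[0,0,0]},{"slide":[0,0,0],"rotation":[0,0,0]}]'
```

```text
clock: 4.78
eef_pos: [0.4291, 0.2007, 0.1096]
tcp_rot: [3.137, -0.002, 1.564]
force: [-7.8, 1.3, 40.9]
finger_gap: -0.0003
clock: 5.2
eef_pos: [0.4296, 0.2008, 0.1076]
tcp_rot: [3.133, -0.0, 1.564]
force: [-17.9, -5.9, 81.7]
finger_gap: -0.0001
```

The force rose sharply at z ≈ 0.109, which is the stop. I'll lift straight off and check.

```bash
python3 -m crank '[{"slide":[0,0,0.3],"rotation":[0,0,0]},{"slide":[0,0,0.5],"rotation":[0,0,0]},{"slide":[0,0,1],"rotation":[0,0,0]},{"slide":[0,0,1],"rotation":[0,0,0]},{"slide":[0,0,1],"rotation":[0,0,0]}]'
python3 -m crank '[{"slide":[0,0,1],"rotation":[0,0,0]},{"slide":[0,0,1],"rotation":[0,0,0]},{"slide":[0.2,-0.5,1],"rotation":[0,0,0]},{"slide":[0.2,-1,1],"rotation":[0,0,0]},{"slide":[0.2,-1,0],"rotation":[0,0,0]}]'
python3 - <<'E'
from h import *
from station import grab_frame
t=grab_frame("top")[195:300,200:400,::-1]; s=grab_frame("scene")[140:325,230:440,::-1]
cv2.imwrite("pics/f.png",cv2.resize(s,None,fx=3.2,fy=3.2,interpolation=3))
E
```

```text
clock: 5.62
eef_pos: [0.4277, 0.1974, 0.197]
tcp_rot: [-3.14, 0.002, 1.562]
force: [1.1, -0.3, 0.1]
finger_gap: -0.0004
clock: 6.03
eef_pos: [0.4444, 0.1365, 0.3003]
tcp_rot: [3.136, -0.001, 1.564]
force: [0.9, 0.5, 0.2]
finger_gap: -0.0001
```

View pics/f.png

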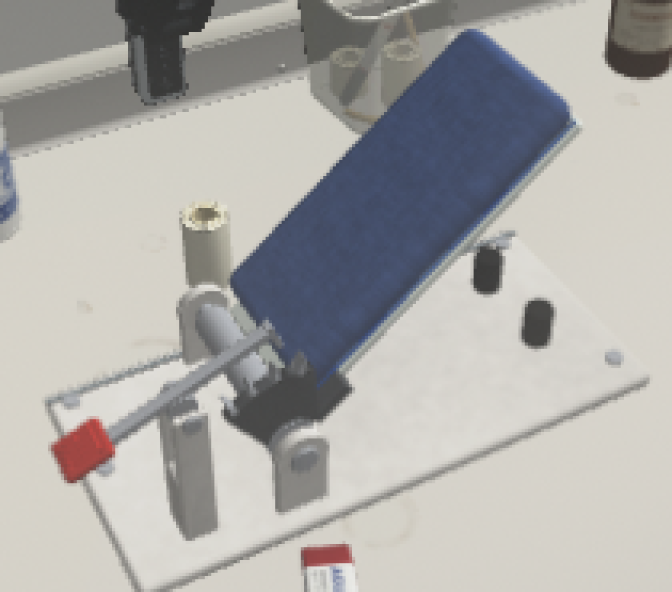

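The tab has dropped and tilted (crop position (84,452)), the pawl nose is lifted clear of the teeth, and the cushion hasn't moved. Next is moving above push_spot.

```bash
python3 -m crank '[{"slide":[0.4,-1,0],"rotation":[0,0,0]},{"slide":[0.4,-1,0],"rotation":[0,0,0]},{"slide":[0.4,-1,0],"rotation":[0,0,0]},{"slide":[0.4,-1,0],"rotation":[0,0,0]},{"slide":[0.4,-1,0],"rotation":[0,0,0]}]'
python3 -m crank '[{"slide":[0,-1,-0.6],"rotation":[0,0,0]},{"slide":[0,-1,-0.6],"rotation":[0,0,0]},{"slide":[0,-0.8,-0.6],"rotation":[0,0,0]},{"slide":[0,0,-0.6],"rotation":[0,0,0]},{"slide":[0,0,0],"rotation":[0,0,0]}]'
```

```text
clock: 6.55
eef_pos: [0.4928, 0.0095, 0.2957]
tcp_rot: [-3.14, 0.001, 1.562]
force: [0.2, 0.8, 0.4]
finger_gap: 0.0003
clock: 6.97
eef_pos: [0.4908, -0.0608, 0.2331]
tcp_rot: [-3.135, 0.0, 1.56]
force: [-0.7, 0.4, -0.2]
finger_gap: 0.0001
```

```bash
python3 - <<'E'
import numpy as np
for q in np.arange(.7,-.01,-.1):
    c,s=np.cos(q),np.sin(q); y=.0815-(.205*c-.018*s); print(round(q,2),round(y,4),"tcp z at contact",round(.055+.205*s+.018*c+.011*np.tan(q),4))
E
```

```text
0.7 -0.0637 tcp z at contact 0.2101
0.6 -0.0775 tcp z at contact 0.1931
0.5 -0.0898 tcp z at contact 0.1751
0.4 -0.1003 tcp z at contact 0.1561
0.3 -0.109 tcp z at contact 0.1362
0.2 -0.1158 tcp z at contact 0.1156
0.1 -0.1207 tcp z at contact 0.0945
0.0 -0.1235 tcp z at contact 0.073
```

```bash
python3 -m crank '[{"slide":[0,-0.1,-0.3],"rotation":[0,0,0]},{"slide":[0,-0.1,-0.3],"rotation":[0,0,0]},{"slide":[0,-0.1,-0.3],"rotation":[0,0,0]},{"slide":[0,-0.1,-0.3],"rotation":[0,0,0]},{"slide":[0,-0.2,-0.3],"rotation":[0,0,0]}]'
python3 -m crank '[{"slide":[0,-0.2,-0.3],"rotation":[0,0,0]},{"slide":[0,-0.2,-0.3],"rotation":[0,0,0]},{"slide":[0,-0.2,-0.3],"rotation":[0,0,0]},{"slide":[0,-0.2,-0.3],"rotation":[0,0,0]},{"slide":[0,-0.2,-0.3],"rotation":[0,0,0]}]'
```

```text
clock: 7.38
eef_pos: [0.4937, -0.0732, 0.1989]
tcp_rot: [3.14, 0.0, 1.564]
force: [-0.6, 1.4, 8.3]
finger_gap: 0.0001
clock: 7.8
eef_pos: [0.4945, -0.0989, 0.1617]
tcp_rot: [3.139, 0.0, 1.563]
force: [0.7, 1.5, 5.9]
finger_gap: 0.0001
```

The force is 6–8 N, as expected with the pawl clear. Continuing in the same movement.

```bash
python3 -m crank '[{"slide":[0,-0.12,-0.3],"rotation":[0,0,0]},{"slide":[0,-0.12,-0.3],"rotation":[0,0,0]},{"slide":[0,-0.12,-0.3],"rotation":[0,0,0]},{"slide":[0,-0.1,-0.3],"rotation":[0,0,0]},{"slide":[0,-0.1,-0.3],"rotation":[0,0,0]}]'
python3 -m crank '[{"slide":[0,-0.08,-0.3],"rotation":[0,0,0]},{"slide":[0,-0.08,-0.3],"rotation":[0,0,0]},{"slide":[0,-0.06,-0.3],"rotation":[0,0,0]},{"slide":[0,-0.06,-0.3],"rotation":[0,0,0]},{"slide":[0,0,-0.3],"rotation":[0,0,0]}]'
```

```text
clock: 8.22
eef_pos: [0.4947, -0.1141, 0.1242]
tcp_rot: [3.138, 0.002, 1.562]
force: [0.4, -2.4, 7.9]
finger_gap: 0.0002
clock: 8.63
eef_pos: [0.4946, -0.1217, 0.0866]
tcp_rot: [3.139, 0.002, 1.562]
force: [2.0, -4.4, 6.3]
finger_gap: 0.0004
```

```bash
python3 -m crank '[{"slide":[0,0,-0.2],"rotation":[0,0,0]},{"slide":[0,0,-0.15],"rotation":[0,0,0]},{"slide":[0,0,-0.1],"rotation":[0,0,0]},{"slide":[0,0,-0.08],"rotation":[0,0,0]},{"slide":[0,0,0],"rotation":[0,0,0]}]'
```

```text
clock: 9.05
eef_pos: [0.4941, -0.1211, 0.0731]
tcp_rot: [3.14, 0.001, 1.562]
force: [0.6, -2.3, 1.0]
finger_gap: -0.0003
```

```bash
python3 -m crank '[{"slide":[0,0,-0.08],"rotation":[0,0,0]},{"slide":[0,0,-0.08],"rotation":[0,0,0]},{"slide":[0,0,0],"rotation":[0,0,0]},{"slide":[0,0,0],"rotation":[0,0,0]},{"slide":[0,0,0],"rotation":[0,0,0]}]'
```

```text
clock: 9.47
eef_pos: [0.4943, -0.121, 0.0724]
tcp_rot: [3.138, 0.005, 1.562]
force: [-10.7, -2.6, 42.9]
finger_gap: -0.0001
```

The cushion is on its rests: z = 0.0724 and the force jumped to 43 N. Backing off upward and checking.

```bash
python3 -m crank '[{"slide":[0,0,0.2],"rotation":[0,0,0]},{"slide":[0,0,0.5],"rotation":[0,0,0]},{"slide":[0,0,1],"rotation":[0,0,0]},{"slide":[0,0,1],"rotation":[0,0,0]},{"slide":[0,0,1],"rotation":[0,0,0]}]'
python3 -m crank '[{"slide":[0,0,1],"rotation":[0,0,0]},{"slide":[0,0,1],"rotation":[0,0,0]},{"slide":[0,0,1],"rotation":[0,0,0]},{"slide":[0,0,0],"rotation":[0,0,0]},{"slide":[0,0,0],"rotation":[0,0,0]}]'
python3 - <<'E'
from h import *
from station import grab_frame
s=grab_frame("scene")[140:325,230:440,::-1]
cv2.imwrite("pics/g.png",cv2.resize(s,None,fx=3.2,fy=3.2,interpolation=3))
E
```

```text
clock: 9.88
eef_pos: [0.4929, -0.1196, 0.1621]
tcp_rot: [-3.141, -0.001, 1.563]
force: [0.7, -1.0, -0.1]
finger_gap: 0.0002
clock: 10.3
eef_pos: [0.4939, -0.1199, 0.2373]
tcp_rot: [3.139, 0.001, 1.563]
force: [-1.2, -0.4, -1.4]
finger_gap: 0.0003
```

View pics/g.png

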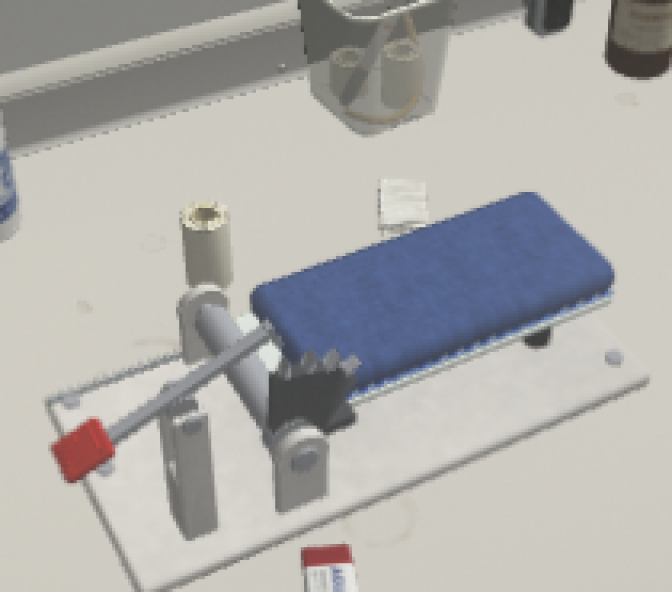

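The cushion lies flat on its rests. The pawl is still released, with the tab at (84,452) as before. The tape roll and packet are where they were, and the arm is clear of everything.

```bash
python3 -c "
from station import ctrl;print(ctrl.finish_job())"
```

```text
the job is handed in; nothing more can be done
None
```

The cushion is down flat on its rests with the pawl left released. I handed the job in at about 10 s; no verdict was reported.

- **Pawl:** I pressed the red tab with the shut fingertips. It moved at about 4 N and the force rose sharply at the stop, tool height about 0.109 m. I pressed on a little past that, so the wrist force reached 82 N against the 120 N limit. The picture afterwards showed the pawl nose clear of the teeth and the cushion still up.
- **Cushion:** I pushed it down at push_spot in one sweep at 6–8 N. Near the bottom I pressed in smaller steps, with a brief pause, until the force jumped to 43 N at 72.4 mm; the given height when flat is 73 mm.
- **Final picture:** It shows the cushion flat, the pawl still released and the gripper clear of everything. The tape roll and needle packet look unmoved. I did not compare the gauze with the start, and the bottle is almost out of that crop, but the arm never went near either.

Nothing failed. The joint angles cannot be read directly, so "flat" and "released" rest on the contact heights, the forces and the pictures. The plate corners fitted to within about 3 pixels, and the tab's height from the images (126 mm) was about 4 mm below the 130 mm given.

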